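# Set the loose snooker balls in the display rack

### The job

Two snooker balls are loose on the desk and could roll off. Put the yellow ball in the middle dimple of the wooden display rack, beside the white ball, and the red ball in the empty dimple at the rack's other end. Leave the white ball in its dimple, and let neither loose ball fall off the desk.

Things in the scene. Friction and masses are not known exactly. Their poses are not given: they have to be found in the camera images.
- yellow_ball_center (a point): Centre of the plain yellow snooker ball, 52.5 mm in diameter, about 0.14 kg, loose on the desk top (centre 26 mm above it). It rolls if pushed.
- red_ball_center (a point): Centre of the plain red snooker ball, same size and weight, also loose on the desk top.
- white_ball_center (a point): Centre of the plain white snooker ball, same size and weight. It already rests in the dimple at the +y end of the rack and stays there.
- rack: Pale wood rack, fixed: 84 mm (own x) by 254 mm (own y, the row), 22 mm high, on a dark plinth 4 mm wider all round. Origin: centre of its underside, on the desk; z up. Three round dimples in its top, 33 mm wide, 9 mm deep, green inside, at y = +85 mm (white ball), 0 (middle), -85 mm (empty end). A seated ball's centre is 42 mm above the underside. Neighbours are 32 mm apart: close the fingers along the rack's x.
Mind the look-alikes: they are no part of the job. Of the things that look like the part that bears red_ball_center, the middle-sized one is meant.

How it is judged:
At the end, for the whole second after the job is handed in: The yellow ball rests in the middle dimple, the red ball in the end dimple away from the white ball, and the white ball still in its own: each centre within 10 mm of its dimple's centre along both of the rack's horizontal axes, 35 to 46 mm above the rack's underside, and at rest (x of yellow_ball_center in the frame of rack between -0.01 and 0.01 m and y of yellow_ball_center in the frame of rack between -0.01 and 0.01 m and z of yellow_ball_center in the frame of rack between 0.035 and 0.046 m and linear speed of each of yellow_ball, red_ball, white_ball below 0.02 m/s and angular speed of each of yellow_ball, red_ball, white_ball below 0.5 rad/s and x of red_ball_center in the frame of rack between -0.01 and 0.01 m and y of red_ball_center in the frame of rack between -0.095 and -0.075 m and z of red_ball_center in the frame of rack between 0.035 and 0.046 m and x of white_ball_center in the frame of rack between -0.01 and 0.01 m and y of white_ball_center in the frame of rack between 0.075 and 0.095 m and z of white_ball_center in the frame of rack between 0.035 and 0.046 m); the robot touches nothing.
It fails at once if the white ball is moved out of its dimple (more than 12 mm) (distance of white_ball_center from where it was at the start of the episode above 0.012 m).
It fails at once if a loose ball falls off the desk (height (world z) of any of yellow_ball_center, red_ball_center below -0.03 m).
It also fails if it takes over 58 s, if anything falls off the work surface, if the arm or the gripper's body presses on something with over 40 N, if the wrist force passes 120 N, or if a joint passes its speed limit or range.

### The arm

A 7-joint arm with a two-finger parallel gripper is mounted at the origin on the work surface; the furniture and walls round the work are solid. World frame = base frame: x ahead of the robot, y to its left, z up, the work surface at z = 0. Lengths are in m, angles in rad, forces in N, time in s.
With the tool pointing down it reaches from about 0.35 to 0.9 m from the base axis. Payload 19.9 kg.
Tool frame: the origin (TCP) lies between the finger pads; the fingertips stand 19 mm ahead of it and the grasp point (between the pads) is the TCP; z points along the fingers, y is the line along which they close (so a half turn about z gives the same grasp; the last joint's range is limited). The gripper opens to 94 mm and grips with 3 to 60 N. Pads are 16 mm wide; open, the fingers measure 119 mm over their backs; the gripper's body (75 mm by 177 mm) begins 78 mm behind the grasp point.
Start: joints at [1.3, 0.417, -0.01, 1.614, 0.005, 1.111, -0.053], TCP at [0.142, -0.609, 0.224] pointing down, gripper open.
Joint ranges: [-2.81, 2.81], [-0.39, 2.02], [-1.27, 1.25], [0.06, 2.57], [-1.19, 4.33], [0.19, 2], [-2.82, 2.82]. Speed limits (rad/s): [1.89, 1.89, 2.39, 2.39, 3.01, 3.01, 3.01].

### API

Orientations are given as a 3x3 rotation matrix whose columns are the frame's x, y, z axes.
In Python, from rig import robot gives the robot as it stands. Calls block until the motion is done:
- robot.move_ptp(position, orientation): joint-space move of the TCP to a pose.
- robot.move_linear(position, velocity=0.15, frame=None, threshold=None): straight line of the TCP; frame=None keeps the orientation; velocity is the mean speed in m/s. With threshold (N) it stops when the force on the tool has changed by that much, and returns True; else False.
- robot.goto_joints(angles): joint-space move.
- robot.gripper_to(opening): finger opening in m; the grip force is fixed at half the most; returns when the fingers have stopped.
- robot.pause(seconds).
- robot.ik(position, orientation): joint angles nearest the present ones, or None.
- robot.get_state(): the state.
- robot.grab_frame(name): name is "scene" or "top" or "wrist"; returns the picture (400x640x3 uint8, red, green, blue); there is no depth.
- robot.camera_info(name): a dict with "fx", "fy", "cx", "cy" (pixels), "rvec" (rotation vector, rad) and "tvec" (3), from world to camera coordinates, as OpenCV has them. Camera axes: x right, y down, z forward; pixel columns grow to the right and rows downward; lengths in m; the calibration is good to about 2 mm. The wrist camera is an equidistant fisheye: a pixel r from the principal point sees the ray r / f radians off the axis. A picture is of the moment at which its call begins: read the wrist's pose just before it. camera_info takes no time and is no camera call; for the wrist camera it gives the pose at the moment of the call.
A pose or a line that the arm cannot do raises robot.PlanningError and nothing moves.
- robot.sign_off(): hands the job in; it is judged then, once.
The state is a dict: "time": time; "qpos": joint angles; "joint_vel": joint speeds; "effort": joint torques, N m; "ee_pos": TCP position; "tool_rot": TCP orientation; "force": force on the tool from outside, world axes, zero at the start; "moment": the same for the moment, N m; "opening": finger opening in m; "grasp_force": force on a finger pad.
Only numpy, scipy, OpenCV 4.12 (cv2) and the standard library are available. Lean on these libraries where they do the work, as an engineer would, in place of code of your own. Each camera call takes 0.05 s, during which the arm holds its last target. There are 200 camera calls.

## Working session

There is one attempt and no reset: what is moved stays moved. The work goes in short steps, each a Python script; the robot and the scene stay as the last script left them, time stands still between calls to the robot, and variables do not carry over. Pictures are saved under pics/ and viewed, at most 10 in all, crops included, and the job is handed in when it is done.

```bash
mkdir -p pics; ls
python3 - <<'E'
from rig import robot
import cv2
for n in("scene","top"):
    cv2.imwrite(f"pics/{n}0.png",robot.grab_frame(n)[:,:,::-1])
    print(n,robot.camera_info(n))
s=robot.get_state();print(s['time'],s['ee_pos'],s['tool_rot'],s['force'])
E
```

```text
pics
scene {'fx': 393.88172857979106, 'fy': 393.88172857979106, 'cx': 322.4660730759544, 'cy': 200.91740299446866, 'rvec': array([ 0.62164473, -2.43680709,  1.45379406]), 'tvec': array([0.38795075, 0.18103198, 0.81015672])}
top {'fx': 362.02471212132235, 'fy': 362.02471212132235, 'cx': 319.09459241843535, 'cy': 203.85012895392697, 'rvec': array([ 2.14296026, -2.1785815 ,  0.06048128]), 'tvec': array([-0.01543008,  0.46726693,  0.86110497])}
0.1 [ 0.14227959 -0.60827357  0.22392423] [[ 9.73713358e-01  2.27776634e-01 -3.20194340e-04]
 [ 2.27776844e-01 -9.73712836e-01  1.01073262e-03]
 [-8.15560661e-05 -1.05709670e-03 -9.99999438e-01]] [-0.19804203 -0.3360187  -0.36457974]
```

View pics/top0.png

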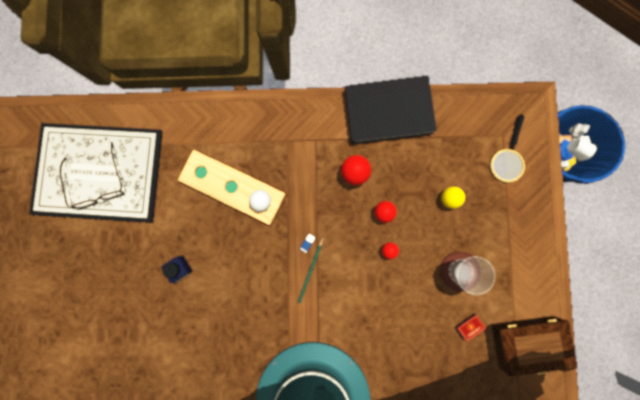

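View pics/scene0.png

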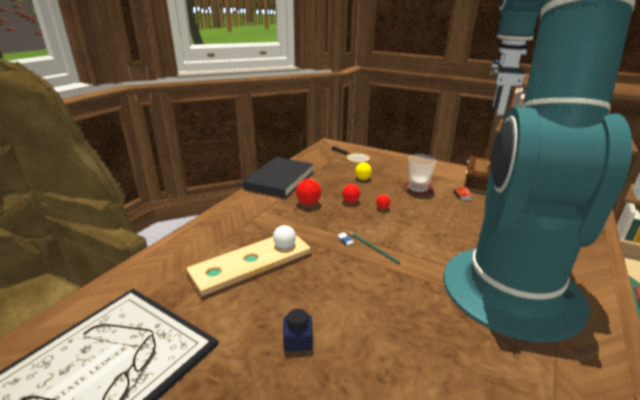

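The top view shows yellow at (453,197), reds at (356,170) large, (385,212) middle and (390,251) small, and white at (259,201). The empty dimples are at (231,187) and (201,172). The scene view agrees. Next I'll measure these by colour in both views.

```bash
cat > h.py <<'E'
import numpy as np, cv2
def ray(info,uv):
    R,_=cv2.Rodrigues(info['rvec']); 
    d=np.array([(uv[0]-info['cx'])/info['fx'],(uv[1]-info['cy'])/info['fy'],1.])
    return -R.T@info['tvec'], R.T@d
def onplane(info,uv,z):
    o,d=ray(info,uv); return o+d*(z-o[2])/d[2]
def blobs(rgb,col,amin=25):
    h=cv2.cvtColor(rgb,cv2.COLOR_RGB2HSV).astype(int);H,S,V=h[...,0],h[...,1],h[...,2]
    m={'red':((H<5)|(H>175))&(S>200)&(V>110),'yellow':(abs(H-29)<5)&(S>190)&(V>110),'green':(abs(H-70)<22)&(S>90)&(V>60),'white':(S<45)&(V>150),'wood':(abs(H-22)<7)&(S>60)&(S<170)&(V>165)}[col]
    n,_,st,c=cv2.connectedComponentsWithStats(m.astype(np.uint8))
    return [(c[i].round(1),st[i,2:5]) for i in range(1,n) if st[i,4]>=amin]
def tri(a,b):
    (o1,d1),(o2,d2)=a,b
    s=np.linalg.lstsq(np.c_[d1,-d2],o2-o1,rcond=None)[0]
    p,q=o1+d1*s[0],o2+d2*s[1]; return (p+q)/2,np.linalg.norm(p-q)
E
python3 - <<'E'
from h import *
from rig import robot
I={n:robot.camera_info(n) for n in("top","scene")}
for n in I:
    im=cv2.imread(f"pics/{n}0.png")[:,:,::-1].copy()
    for c,z in(('red',.026),('yellow',.026),('green',.017),('white',.042),('wood',.022)):
        for b in blobs(im,c):
            if b[1][2]<4000 and (n=='top' or 130<b[0][1]<300): print(n,c,b[0],b[1],onplane(I[n],b[0],z).round(4))
E
```

```text
top red [355.9 169.6] [ 29  30 671] [ 0.5484 -0.1141  0.026 ]
top red [385.1 211.4] [ 21  22 353] [ 0.4454 -0.1815  0.026 ]
top red [389.8 250.4] [ 17  16 211] [ 0.3524 -0.1897  0.026 ]
top red [475.9 322.6] [13 10 72] [ 0.1835 -0.3829  0.026 ]
top red [464.7 329.8] [10 14 67] [ 0.1675 -0.3564  0.026 ]
top yellow [453.4 197. ] [ 23  21 367] [ 0.4771 -0.3451  0.026 ]
top green [200.7 171.9] [10  9 74] [0.5524 0.2707 0.017 ]
top green [231.1 186.5] [ 9 10 75] [0.5142 0.1941 0.017 ]
top green [316.8 367.7] [ 112   57 2921] [ 0.0808 -0.0118  0.017 ]
top green [337.2 390.9] [13 17 32] [ 0.0283 -0.0587  0.017 ]
top white [266.9  71. ] [ 6 12 42] [0.7962 0.1    0.042 ]
top white [582.4 141.7] [ 30  34 524] [ 0.6007 -0.6459  0.042 ]
top white [507.1 165.2] [ 27  27 562] [ 0.5485 -0.4683  0.042 ]
top white [564.8 163. ] [ 8  8 40] [ 0.5508 -0.6017  0.042 ]
top white [259.5 200.1] [ 20  21 334] [0.4766 0.1185 0.042 ]
top white [109.6 195.1] [12  5 30] [0.4955 0.4843 0.042 ]
top white [ 84.5 203.4] [14  4 27] [0.4763 0.5457 0.042 ]
top white [309.6 238.4] [10 10 56] [ 3.837e-01 -2.000e-04  4.20
[... 1003 characters left out ...]
042 ]
scene white [632.6 212.5] [ 13  23 111] [-0.2425 -0.4132  0.042 ]
scene white [162.3 228.9] [ 58  30 639] [0.7387 0.2298 0.042 ]
scene white [283.9 236.2] [ 22  22 377] [0.4771 0.1174 0.042 ]
scene white [342.4 235.3] [ 9  6 35] [0.3629 0.0488 0.042 ]
scene white [349.4 242.1] [ 7  5 26] [0.3375 0.0658 0.042 ]
scene white [475.8 261.4] [11 26 92] [0.0777 0.0008 0.042 ]
scene white [530.2 293.6] [ 62  12 166] [-0.0286  0.0538  0.042 ]
scene wood [358.2 157.2] [ 25  12 139] [ 0.5388 -0.4474  0.022 ]
scene wood [241.2 261.6] [ 125   59 2669] [0.5202 0.219  0.022 ]
scene wood [629.9 241.9] [20  7 51] [-0.2289 -0.2867  0.022 ]
scene wood [632.9 268.2] [ 16  25 264] [-0.221  -0.1692  0.022 ]
```

Both views agree within 2 mm, and the dimple spacing comes out at 85 mm as specified. I'll pick the yellow ball now, gripping 5 mm above its equator so the fingertips stay clear of the rack.

```bash
cat >> h.py <<'E'
from rig import robot
END,MID,WH=np.array([.552,.271]),np.array([.514,.1943]),np.array([.4768,.118])
u=WH-END; u/=np.linalg.norm(u)
def Rt(s):
    y=s*np.array([u[1],-u[0],0]); z=np.array([0,0,-1.]); return np.c_[np.cross(y,z),y,z]
def P(xy,z): return np.array([xy[0],xy[1],z])
def st(msg):
    s=robot.get_state(); print(msg,round(s['time'],2),s['ee_pos'].round(4),'open',round(s['opening'],4),'grip',s['grasp_force'],'F',np.round(s['force'],1))
E
python3 - <<'E'
from h import *
Y=np.array([.477,-.3442])
q0=robot.get_state()['qpos'];best=None
for s in(1,-1):
    qs=[robot.ik(P(p,z),Rt(s)) for p in(Y,(.4455,-.1813),MID,END) for z in(.03,.15)]
    ok=all(q is not None for q in qs); print(s,ok,[None if q is None else np.round(q[[0,6]],2) for q in qs])
    if ok and (best is None or abs(qs[1]-q0).max()<best[0]): best=(abs(qs[1]-q0).max(),s)
s=best[1]; open('s','w').write(str(s))
robot.move_ptp(P(Y,.15),Rt(s)); st('above')
ci=robot.camera_info('wrist'); im=robot.grab_frame('wrist'); cv2.imwrite('pics/w1.png',im[:,:,::-1])
R,_=cv2.Rodrigues(ci['rvec'])
for b in blobs(im,'yellow'):
    d=(b[0]-[ci['cx'],ci['cy']]); r=np.hypot(*d); th=r/ci['fx']
    v=R.T@np.r_[d/r*np.sin(th),np.cos(th)]; o=-R.T@ci['tvec']; print(b,(o+v*(.026-o[2])/v[2]).round(4))
E
```

```text
1 True [array([ 0.36, -2.82]), array([-0.18, -2.45]), array([1.18, 2.24]), array([1.21, 2.56]), array([0.38, 1.53]), array([0.4 , 1.75]), array([0.23, 1.48]), array([0.23, 1.64])]
-1 True [array([ 0.8 , -0.09]), array([ 0.83, -0.03]), array([ 0.68, -0.45]), array([ 0.75, -0.3 ]), array([ 0.26, -1.5 ]), array([ 0.32, -1.32]), array([ 0.  , -1.44]), array([ 0.07, -1.34])]
above 1.69 [ 0.4762 -0.3457  0.1501] open 0.0938 grip 0.0 F [0.1 0.  0.1]
(array([320.2, 197.9]), array([  55,   55, 2343], dtype=int32)) [ 0.4778 -0.3421  0.026 ]
```

Run:
```python
from h import *
R=Rt(int(open('s').read())); Y=np.array([.4772,-.3435])
print(robot.move_linear(P(Y,.031),.1,threshold=12)); st('down')
robot.gripper_to(.045); st('closed')
robot.move_linear(P(Y,.15),.15); st('up')
if robot.get_state()['opening']>.048:
    robot.move_ptp(P(MID,.15),R); st('over rack')
    cv2.imwrite('pics/w2.png',robot.grab_frame('wrist')[:,:,::-1])
```

```text
False
down 3.08 [ 0.4775 -0.3437  0.0316] open 0.0939 grip 0.0 F [-0.1 -1.   0.6]
closed 3.83 [ 0.4771 -0.3435  0.031 ] open 0.0515 grip 30.000031292438507 F [-0.4  0.7  0.3]
up 4.77 [ 0.4767 -0.3432  0.1491] open 0.0515 grip 29.999634325504303 F [ 0.1 -0.1 -2.1]
over rack 6.72 [0.5144 0.1933 0.1499] open 0.0513 grip 29.99959409236908 F [ 0.  -0.7 -2.4]
```

View pics/w2.png

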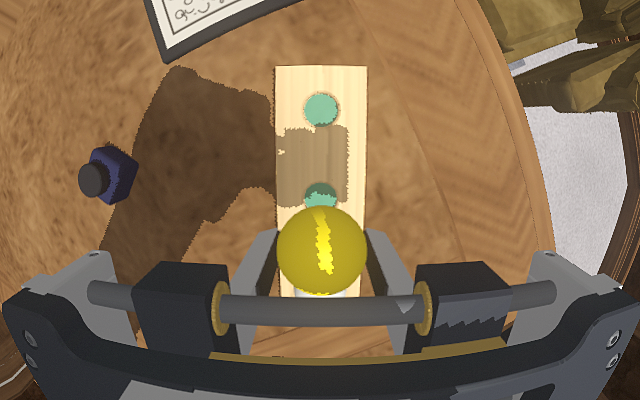

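Yellow is held at (321,250). The rack lines up with the fingers, with the end dimple at (321,109) and the middle one partly hidden at (320,197). A quick wrist-camera check of the end dimple and the held ball comes before lowering.

Run:
```python
from h import *
R=Rt(int(open('s').read()))
ci=robot.camera_info('wrist'); Rc,_=cv2.Rodrigues(ci['rvec']); o=-Rc.T@ci['tvec']
def wp(uv,z):
    d=np.array(uv)-[ci['cx'],ci['cy']]; r=np.hypot(*d); th=r/ci['fx']
    v=Rc.T@np.r_[d/r*np.sin(th),np.cos(th)]; return (o+v*(z-o[2])/v[2]).round(4)
print('end',wp((321,109),.018),'ball',wp((321.5,250),.145),o.round(3))
st('')
print(robot.move_linear(P(MID,.075),.15))
print(robot.move_linear(P(MID,.0475),.04,threshold=6)); st('down')
for n in('scene','top'):
    I=robot.camera_info(n)
    for b in blobs(robot.grab_frame(n),'yellow'): print(n,b,onplane(I,b[0],.042).round(4))
```

```text
end [0.5534 0.2712 0.018 ] ball [0.516  0.1945 0.145 ] [0.547 0.258 0.309]
 6.77 [0.5144 0.1933 0.1499] open 0.0513 grip 29.999620020389557 F [ 0.6  0.7 -1.5]
False
True
down 8.13 [0.5136 0.1941 0.0467] open 0.0514 grip 30.001396536827087 F [-0.7 -0.8  6.7]
scene (array([245. , 249.7]), array([ 13,  24, 219], dtype=int32)) [0.5213 0.202  0.042 ]
```

It touched at the expected height (0.0467 m), so I'll release, retreat and check.

Run:
```python
from h import *
R=Rt(int(open('s').read())); RED=np.array([.4455,-.1813])
robot.gripper_to(.08); robot.pause(.3); st('released')
robot.move_linear(P(MID,.15),.12)
robot.move_ptp(P(RED,.16),R); st('above red')
for n in('scene','top'):
    I=robot.camera_info(n); im=robot.grab_frame(n); cv2.imwrite(f'pics/{n}2.png',im[:,:,::-1])
    for c,z in(('yellow',.042),('red',.026),('white',.042)):
        for b in blobs(im,c):
            p=onplane(I,b[0],z)
            if b[1][2]>100 and .3<p[0]<.6 and abs(p[1])<.3: print(n,c,b,p.round(4))
ci=robot.camera_info('wrist'); Rc,_=cv2.Rodrigues(ci['rvec']); o=-Rc.T@ci['tvec']
im=robot.grab_frame('wrist'); cv2.imwrite('pics/w3.png',im[:,:,::-1])
for b in blobs(im,'red',200):
    d=b[0]-[ci['cx'],ci['cy']]; r=np.hypot(*d); th=r/ci['fx']
    v=Rc.T@np.r_[d/r*np.sin(th),np.cos(th)]; print('w',b,(o+v*(.026-o[2])/v[2]).round(4))
```

```text
released 9.17 [0.5132 0.1938 0.0463] open 0.0797 grip 0.0 F [-0.3 -0.2 -0.8]
above red 11.61 [ 0.446  -0.1803  0.16  ] open 0.08 grip 0.0 F [-0.   0.4  0.9]
scene yellow (array([249.6, 248.7]), array([ 22,  25, 432], dtype=int32)) [0.515  0.1942 0.042 ]
scene red (array([308.1, 191.5]), array([ 25,  27, 480], dtype=int32)) [ 0.5558 -0.1288  0.026 ]
scene red (array([351.1, 193.3]), array([ 17,  18, 226], dtype=int32)) [ 0.4442 -0.1797  0.026 ]
scene red (array([382.8, 201.4]), array([ 13,  14, 143], dtype=int32)) [ 0.3486 -0.1789  0.026 ]
scene white (array([283.9, 236.2]), array([ 22,  22, 381], dtype=int32)) [0.4771 0.1174 0.042 ]
top yellow (array([228.1, 185.3]), array([ 21,  20, 320], dtype=int32)) [0.5137 0.1945 0.042 ]
top red (array([355.7, 169.7]), array([ 30,  30, 677], dtype=int32)) [ 0.5482 -0.1136  0.026 ]
top white (array([259.5, 200. ]), array([ 20,  21, 344], dtype=int32)) [0.4768 0.1185 0.042 ]
w (array([385.3,  90.3]), array([  77,   77, 3222], dtype=int32)) [ 0.548  -0.1114  0.026 ]
w (array([319.3, 206.7]), array([ 52,  46, 875], dtype=int32)) [ 0.4419 -0.1862  0.026 ]
```

View pics/w3.png

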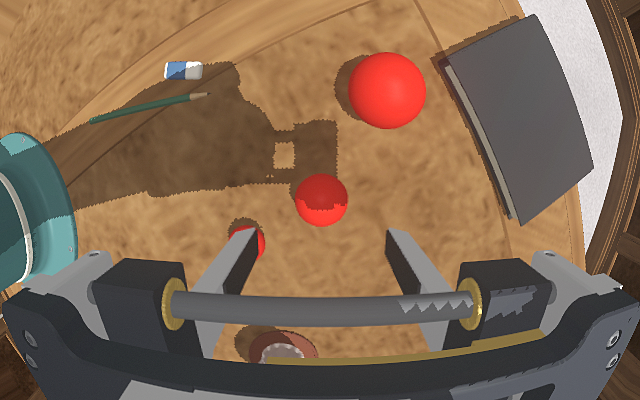

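Yellow is seated on its dimple centre and white hasn't moved. The middle red ball is at (321,200), partly shaded, centred between the fingers. The small red at (248,242) is clear of them. Next is the red ball.

Run:
```python
from h import *
R=Rt(int(open('s').read())); RED=np.array([.4455,-.1810])
print(robot.move_linear(P(RED,.031),.1,threshold=12)); st('down')
robot.gripper_to(.045); st('closed')
robot.move_linear(P(RED,.16),.15); st('up')
if robot.get_state()['opening']>.048:
    robot.move_ptp(P(END,.16),R); robot.pause(.2); st('over rack')
    robot.move_linear(P(END,.075),.15)
    print(robot.move_linear(P(END,.0475),.04,threshold=6)); st('placed')
```

```text
False
down 13.2 [ 0.4458 -0.1811  0.0315] open 0.0799 grip 0.0 F [-0.1 -0.5  0.2]
closed 13.77 [ 0.4456 -0.1811  0.0311] open 0.0514 grip 30.000354051589966 F [-0.2  0.4  1.8]
up 14.78 [ 0.4451 -0.1809  0.1593] open 0.0515 grip 29.999746084213257 F [-0.2  0.5 -2.1]
over rack 16.68 [0.5524 0.2701 0.1601] open 0.0515 grip 29.999647736549377 F [-0.5 -0.4 -0.6]
True
placed 18.09 [0.5517 0.2707 0.0469] open 0.0514 grip 30.001588761806488 F [-0.8 -1.9  7.7]
```

Run:
```python
from h import *
R=Rt(int(open('s').read()))
robot.gripper_to(.08); robot.pause(.3)
robot.move_linear(P(END,.16),.12)
robot.move_ptp(P((.45,-.1),.25),R); robot.pause(.5); st('away')
for n in('scene','top'):
    I=robot.camera_info(n); im=robot.grab_frame(n); cv2.imwrite(f'pics/{n}3.png',im[:,:,::-1])
    for c in('yellow','red','white'):
        for b in blobs(im,c):
            p=onplane(I,b[0],.042)
            if b[1][2]>100 and .3<p[0]<.6 and .05<p[1]<.3: print(n,c,b,p.round(4))
```

```text
away 22.09 [ 0.45   -0.0999  0.25  ] open 0.0803 grip 0.0 F [-0.2  0.1  0. ]
scene yellow (array([249.6, 248.6]), array([ 22,  25, 435], dtype=int32)) [0.5152 0.1939 0.042 ]
scene red (array([211.7, 262.5]), array([ 24,  24, 450], dtype=int32)) [0.5527 0.2707 0.042 ]
scene white (array([283.9, 236.3]), array([ 22,  22, 385], dtype=int32)) [0.4769 0.1177 0.042 ]
top yellow (array([228.1, 185.1]), array([ 21,  20, 320], dtype=int32)) [0.5142 0.1945 0.042 ]
top red (array([197.1, 170.5]), array([ 19,  20, 297], dtype=int32)) [0.5514 0.2704 0.042 ]
top white (array([259.5, 200.1]), array([ 20,  21, 334], dtype=int32)) [0.4766 0.1185 0.042 ]
```

View pics/scene3.png

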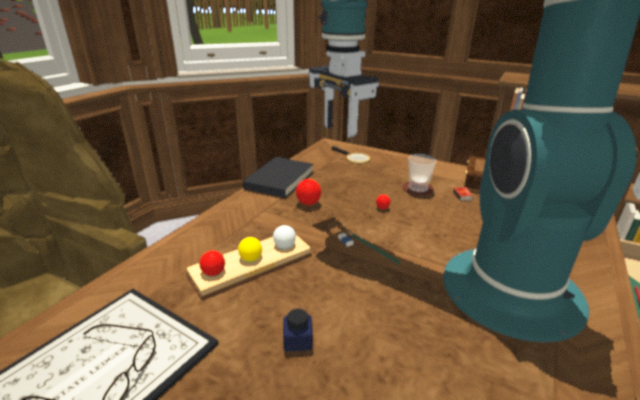

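All three balls are seated: red (212,262), yellow (250,249) and white (284,236). The arm is clear of everything.

```bash
python3 -c "
from rig import robot
print(robot.sign_off())"
```

```text
the job is handed in; nothing more can be done
None
```

The yellow ball is in the middle dimple, the red ball is in the far-end dimple, the white ball did not move, and the job is handed in at about 22 s of the 58 s allowed.

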